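Flip the hex key and tighten the test stand's clamp bolt

TASK

The clamp bolt on the robot test stand is only finger-tight, with the hex key still standing in it, long arm down. Draw the key out, flip it so that its short arm sits fully in the bolt, and use the level long arm as a lever to turn the stiff bolt clockwise until it is fully home against its stop. Leave the key lying level in the bolt, let go of it, and leave the other things on the table where they are.

Things in the scene. Friction and masses are not known exactly. Their poses are not given: they have to be found in the camera images.
- key: L-shaped hex key, dark steel hexagon bar 18 mm across flats, about 0.42 kg. Origin: where the arms' centre lines cross, in the elbow (outer corner rounded, 9 mm radius). Short arm along its +x, long arm along its -z, flats of both facing its +y and -y. At the start it stands loose on the socket's floor, long arm down, short arm level on top; pull it straight up.
- short_tip (a point): Centre of the end face of the key's short arm, 62 mm from the key's origin; moves with the key. The last 3 mm of the arm are a 14.4 mm round nose.
- long_tip (a point): Centre of the end face of the key's long arm, 152 mm from the key's origin; moves with the key. The last 3 mm of the arm are a 14.4 mm round nose.
- socket (a point): Centre of the mouth of the hexagon socket, on top of the clamp bolt's head; z up; turns with the bolt; a corner of the hexagon lies on its x axis. Socket 19 mm across flats (key has about 6 degrees of play each way), 26 mm deep, 3 mm chamfer; takes the key at any multiple of 60 degrees; the key need not be turned about the vertical to fit again. With the short arm fully in, the key's origin is 36 mm above the mouth.
- bolt (a joint): Turning of the clamp bolt, rad: 0 at the start (finger-tight), grows as it is tightened, clockwise from above, to its stop at 0.70, where a lug low on the head meets a small pin on the strap. Stiff: about 0.9 N m all the way (6.5 N at 140 mm from the axis); stays where it is left. Not to be turned with the long arm in it.
- stand: Test stand, fixed: grey base plate 170 (x) x 130 (y) x 10 mm, origin under its centre. A steel strap along x, top at 45 mm, clamps an aluminium rail along y at x = -45 mm, with a white motor at y = 165 mm, top at 43 mm. Bolt axis vertical through the origin; its steel head, a hexagon 40 mm across flats, 32 mm tall, tops at 77 mm; nothing else on it is above 57 mm.
- wheel: Bystander: loose rubber-tyred wheel lying flat, 72 mm across, 28 mm high; origin under its centre.
- gear: Bystander: loose grey plastic gear lying flat, 70 mm across, 14 mm high; origin under its centre.
- beam: Bystander: loose grey plastic beam with a row of holes, 128 x 16 x 16 mm, along its x; origin under its centre.
- controller: Bystander: white box-shaped robot controller, 72 (x) x 110 (y) x 45 mm high; origin under its centre.
- motor: Bystander: white motor lying along its x, 90 x 40 x 40 mm plus a 22 mm long round output boss at +x; origin under its centre.
- screwdriver: Bystander: screwdriver lying along its x, 190 mm long, handle 26 mm thick at its -x; origin under its centre.
- jar: Bystander: clear jar, 60 mm across, 75 mm high; origin under its centre.
Things that resemble listed ones, but are neither listed nor needed, are in the scene too. Several things have the shape of the key; the one meant has the colours described above.

How it is judged:
By the outcome, as a careful person would: the job done as asked, in the order asked, and still so for the second after the job is handed in, with the robot touching nothing.
It also fails if it takes over 58 s, if anything falls off the work surface, if the arm or the gripper's body presses on something with over 40 N, if the wrist force passes 120 N, or if a joint passes its speed limit or range.

ROBOT

A 7-joint arm with a two-finger parallel gripper is mounted at the origin on the work surface. World frame = base frame: x ahead of the robot, y to its left, z up, the work surface at z = 0. Lengths are in m, angles in rad, forces in N, time in s.
With the tool pointing down it reaches from about 0.4 to 0.9 m from the base axis. Payload 5.5 kg.
Tool frame: the origin (TCP) lies midway between the tips of the shut fingers; the grasp point (between the pads) lies 19 mm behind it (manip.grip_depth is the distance from the TCP to the grasp point, in m); z points along the fingers, y is the line along which they close (so a half turn about z gives the same grasp; the last joint's range is limited). The gripper opens to 92 mm and grips with 3 to 60 N. Pads are 19 mm wide; open, the fingers measure 130 mm over their backs; the gripper's body (75 mm by 190 mm) begins 47 mm behind the grasp point.
Start: joints at [1.447, 0.501, -0.427, 1.55, 0.221, 1.138, -0.21], TCP at [0.245, -0.602, 0.227] pointing down, gripper open.
Joint ranges: [-2.88, 2.88], [-0.31, 2.03], [-1.54, 1.56], [0.2, 2.42], [-1.41, 4.55], [0.19, 2.02], [-2.57, 2.57]. Speed limits (rad/s): [2.57, 2.57, 3.14, 3.14, 3.14, 3.14, 3.14].

INTERFACE

Orientations are given as a unit quaternion [x, y, z, w].
In Python, from bench import manip, effector, viewer gives the robot as it stands. Calls block until the motion is done:
- manip.move_pose(position, orientation): joint-space move of the TCP to a pose.
- manip.servo_line(position, ori=None, vel=0.15): straight line of the TCP; ori=None keeps the orientation; vel is the mean speed in m/s.
- manip.movej(angles): joint-space move.
- effector.open_jaws() and effector.close(f_grip=None): open the fingers fully, or close them until they stop; f_grip is the grip in N (None keeps the last).
- manip.sleep(seconds).
- manip.solve_ik(position, orientation): joint angles nearest the present ones, or None.
- viewer.get_image(name): name is "side" or "top"; returns the picture (420x560x3 uint8, red, green, blue); there is no depth.
- viewer.get_calibration(name): a dict with "vfov" (degrees; the focal length in pixels is half the picture's height over the tangent of half this angle, whatever the lens; pixels are square), "cx", "cy" (the principal point, pixels), "eye" and "attitude" of the camera in the world. Camera axes: x right, y down, z forward; pixel columns grow to the right and rows downward; lengths in m; the calibration is good to about 2 mm. A picture is of the moment at which its call begins. get_calibration takes no time and is no camera call.
A pose or a line that the arm cannot do raises manip.PlanningError and nothing moves.
- manip.hand_in(): hands the job in; it is judged then, once.
Readings, each from a call of its own:
- manip.current_clock(): time.
- manip.current_q(): joint angles.
- manip.current_joint_velocities(): joint speeds.
- manip.current_tau(): joint torques, N m.
- manip.current_tool_pos(): TCP position.
- manip.current_tcp_rot(): TCP orientation.
- manip.current_force(): force on the tool from outside, world axes, zero at the start.
- manip.current_wrist_torque(): the same for the moment, N m.
- manip.current_finger_gap(): finger opening in m.
- manip.current_gripper_force(): force on a finger pad.
Only numpy, scipy, OpenCV 4.12 (cv2) and the standard library are available. Lean on these libraries where they do the work, as an engineer would, in place of code of your own. Each camera call takes 0.05 s, during which the arm holds its last target. There are 200 camera calls.

## Working session

There is one attempt and no reset: what is moved stays moved. The work goes in short steps, each a Python script; the robot and the scene stay as the last script left them, time stands still between calls to the robot, and variables do not carry over. Pictures are saved under pics/ and viewed, at most 10 in all, crops included, and the job is handed in when it is done.

```bash
mkdir -p pics; ls
python3 - <<'E'
from bench import manip, effector, viewer
import cv2
for n in("side","top"):
    cv2.imwrite(f"pics/{n}0.png",viewer.get_image(n)[:,:,::-1]); print(n,viewer.get_calibration(n))
print(manip.current_tool_pos(),manip.current_tcp_rot(),manip.current_clock())
E
```

```text
pics
side {'vfov': 42.14608510272922, 'cx': 283.7768063750192, 'cy': 215.11605270551647, 'eye': array([-0.07696233, -0.9902499 ,  1.38088822]), 'attitude': array([ 0.91108835, -0.20596677,  0.07765311, -0.3485193 ])}
top {'vfov': 56.47613032825382, 'cx': 283.3911292888795, 'cy': 208.14029372545065, 'eye': array([ 0.2674075 , -0.00398824,  1.08542479]), 'attitude': array([-0.70477024,  0.70554763, -0.04823578,  0.05634497])}
[ 0.24490851 -0.60142886  0.22578919] [ 9.81357195e-01  1.92190810e-01 -1.38485078e-04 -8.53886991e-04] 0.1
```

View pics/side0.png

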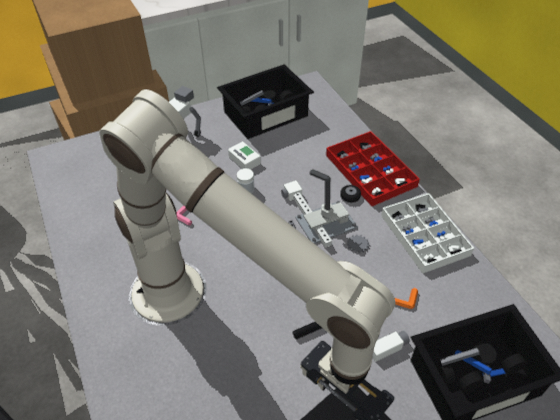

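View pics/top0.png

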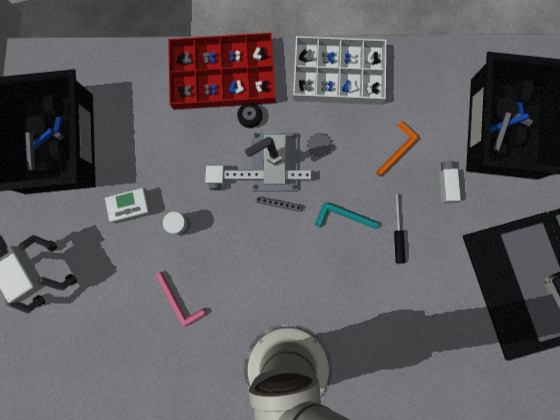

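The side view shows the dark key standing in the stand's bolt, with its elbow near (328,177) and short tip near (312,172). The top view shows the stand at about (275,160), with the short arm pointing image-left. I'll zoom in on both.

Run:
```python
import cv2,numpy as np
a=cv2.imread("pics/top0.png")[115:225,190:340]; b=cv2.imread("pics/side0.png")[155:265,270:380]
a=cv2.resize(a,None,fx=5.3,fy=5.3,interpolation=cv2.INTER_CUBIC); b=cv2.resize(b,None,fx=5.4,fy=5.4,interpolation=cv2.INTER_CUBIC)
cv2.imwrite("pics/ta.png",a);cv2.imwrite("pics/sb.png",b);print(a.shape,b.shape)
```

```text
(583, 795, 3) (594, 594, 3)
```

View pics/ta.png

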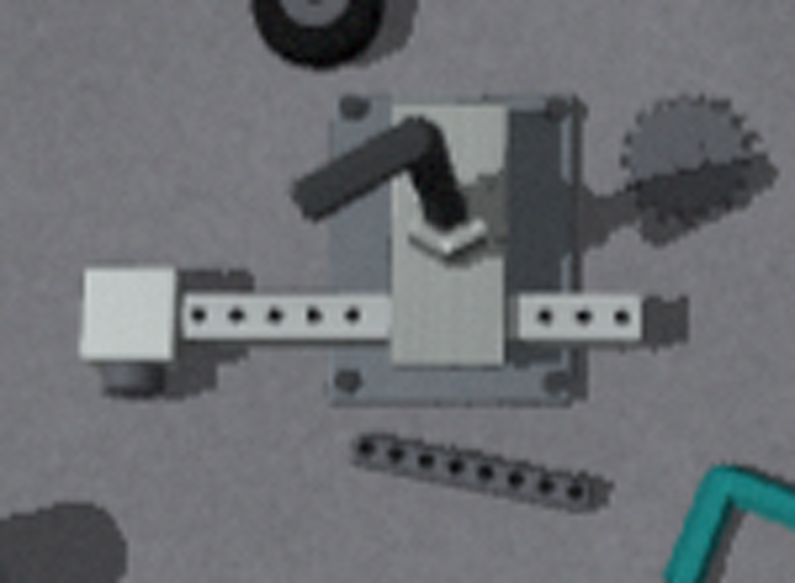

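View pics/sb.png

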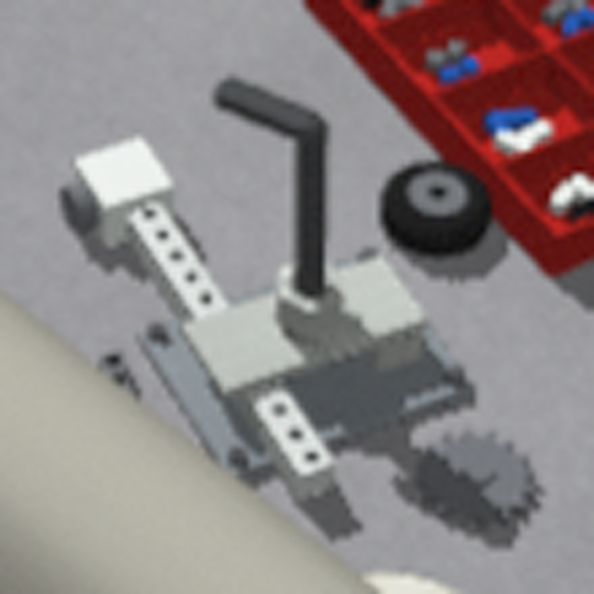

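The crops show these points:
- **Base plate corners in the top crop:** about (333,97) to (570,402).
- **Key in the top crop:** elbow near (422,137), short tip near (305,202), socket near (447,228).
- **Key in the side crop:** elbow near (313,127), tip near (222,92), shaft foot near (309,292).

Next I'll fit the stand and key pose and search for a feasible grasp.

```bash
cat > h.py <<'E'
import numpy as np
from scipy.spatial.transform import Rotation as R
from bench import manip, effector, viewer
def proj(n,P):
    c=viewer.get_calibration(n); f=210/np.tan(np.radians(c["vfov"])/2)
    q=(np.atleast_2d(P)-c["eye"])@R.from_quat(c["attitude"]).as_matrix()
    return np.c_[f*q[:,0]/q[:,2]+c["cx"],f*q[:,1]/q[:,2]+c["cy"]]
def key_rot(psi,flip):   # key frame in world: short arm at yaw psi; flip 0..1 tips it down
    return R.from_euler("z",psi)*R.from_euler("y",flip*np.pi/2)
def tool(origin,psi,flip,zg,al,half=0):  # TCP pose holding the long arm zg from the origin, tool at angle al to it
    K=key_rot(psi,flip)
    z=np.array([np.sin(al),0,-np.cos(al)]); y=np.array([0,1.,0])*(1-2*half)
    T=K*R.from_matrix(np.c_[np.cross(y,z),y,z])
    return np.array(origin)+K.apply([0,0,-zg])+T.apply([0,0,manip.grip_depth]),T.as_quat()
E
cat > fit.py <<'E'
from h import *
from scipy.optimize import least_squares
ta=lambda u,v:[(u+.5)/5.3-.5+190,(v+.5)/5.3-.5+115]
sb=lambda u,v:[(u+.5)/5.4-.5+270,(v+.5)/5.4-.5+155]
pl=[(85,65),(85,-65),(-85,-65),(-85,65)]
def pts(p):
    S=lambda x,y,z:np.r_[R.from_euler("z",p[2]).apply([x,y,0])[:2]+p[:2],z]
    A=[S(x/1e3,y/1e3,.010) for x,y in pl]
    o=np.r_[p[:2],.203]; d=np.r_[np.cos(p[3]),np.sin(p[3]),0]
    B=[o,o+.062*d,np.r_[p[:2],.083]]
    return A,B
def res(p,full=False):
    A,B=pts(p)
    m=np.array([ta(333,97),ta(570,97),ta(570,402),ta(333,402),ta(422,137),ta(305,202),ta(450,222)]); n=np.array([sb(313,127),sb(222,92),sb(309,288)])
    r=np.r_[proj("top",A+B)-m,proj("side",B)-n]
    return r if full else r.ravel()
s=least_squares(res,[.5,0,0,2.05]);print(s.x,np.degrees(s.x[2:]));print(res(s.x,1).round(2))
ox,oy=s.x[:2];psi=s.x[3]
lo=np.array([-2.88,-.31,-1.54,.2,-1.41,.19,-2.57]);hi=np.array([2.88,2.03,1.56,2.42,4.55,2.02,2.57])
for al in (50,55,60,65,70,80,90):
  for half in(0,1):
    for k in(0,1,-1):
      out=[]
      for o,ps,fl in[((ox,oy,.203),psi,0),((ox,oy,.32),psi,0),((ox,oy,.26),psi+k*np.pi/3,.5),((ox,oy,.17),psi+k*np.pi/3,1),((ox,oy,.113),psi+k*np.pi/3,1),((ox,oy,.113),psi+k*np.pi/3-.4,1),((ox,oy,.113),psi+k*np.pi/3-.85,1)]:
        q=manip.solve_ik(*tool(o,ps,fl,.08,np.radians(al),half)); out.append("-" if q is None else "%.2f"%min((q-lo).min(),(hi-q).min()))
      print(al,half,k,out)
E
python3 fit.py
```

```text
[5.59811031e-01 3.47101477e-02 9.79183507e-04 2.07109530e+00] [5.61030823e-02 1.18665019e+02]
[[-0.96  0.42]
 [-0.29  0.19]
 [ 0.09  1.03]
 [-1.62  1.18]
 [ 1.97 -0.15]
 [ 0.69 -0.04]
 [-1.39 -1.72]
 [ 0.85  1.97]
 [ 0.98  0.3 ]
 [-0.59 -1.37]]
50 0 0 ['0.26', '0.19', '0.29', '0.24', '0.32', '0.16', '0.05']
50 0 1 ['0.26', '0.19', '0.54', '0.01', '0.12', '0.06', '0.23']
50 0 -1 ['0.26', '0.19', '0.24', '0.02', '0.03', '0.03', '0.29']
50 1 0 ['0.54', '0.48', '0.48', '0.43', '0.41', '0.55', '0.42']
50 1 1 ['0.54', '0.48', '0.50', '0.21', '0.18', '0.23', '0.35']
50 1 -1 ['0.54', '0.48', '0.50', '0.30', '0.39', '0.37', '0.42']
55 0 0 ['0.29', '0.22', '0.37', '0.17', '0.25', '0.23', '0.15']
55 0 1 ['0.29', '0.22', '0.57', '0.04', '0.00', '0.04', '0.17']
55 0 -1 ['0.29', '0.22', '0.25', '0.12', '0.13', '0.13', '0.39']
55 1 0 ['0.56', '0.49', '0.44', '0.45', '0.43', '0.55', '0.52']
55 1 1 ['0.56', '0.49', '0.49', '0.20', '0.02', '0.28', '0.38']
55 1 -1 ['0.56', '0.49', '0.47', '0.40', '0.49', '0.46', '0.50']
60 0 0 ['0.32', '0.25', '0.43', '0.00', '0.14', '0.23', '0.23']
60 0 1 ['0.32', '0.
[... 1146 characters left out ...]
['0.08', '0.03', '0.21', '0.44', '0.44', '0.07', '0.05']
80 0 -1 ['0.08', '0.03', '0.05', '0.24', '0.24', '0.24', '0.50']
80 1 0 ['0.35', '0.30', '0.47', '0.53', '0.57', '0.55', '0.53']
80 1 1 ['0.35', '0.30', '0.10', '0.50', '0.46', '0.51', '0.57']
80 1 -1 ['0.35', '0.30', '0.34', '0.55', '0.52', '0.50', '0.50']
90 0 0 ['0.07', '0.03', '0.21', '0.00', '0.00', '0.01', '0.24']
90 0 1 ['0.07', '0.03', '0.02', '0.52', '0.51', '0.22', '0.54']
90 0 -1 ['0.07', '0.03', '0.05', '0.24', '0.24', '0.24', '0.36']
90 1 0 ['0.25', '0.24', '0.52', '0.50', '0.54', '0.57', '0.48']
90 1 1 ['0.25', '0.24', '0.03', '0.47', '0.46', '0.45', '0.51']
90 1 -1 ['0.25', '0.24', '0.31', '0.48', '0.45', '0.39', '0.36']
```

```bash
cat >> h.py <<'E'
OX,OY,PSI=.5598,.0347,2.071
AL,ZG=np.radians(60),.08
def hold(o,psi=PSI,flip=0): return tool(o,psi,flip,ZG,AL,1)
def stat(s=""): print(s,"t%.1f"%manip.current_clock(),np.round(manip.current_tool_pos(),4),"F",np.round(manip.current_force(),1),"M",np.round(manip.current_wrist_torque(),2),"gap %.4f"%manip.current_finger_gap())
def shot(name,u0,v0,w,h,n,cam,dots=()):
    import cv2
    im=np.ascontiguousarray(viewer.get_image(cam)[v0:v0+h,u0:u0+w,::-1]); im=cv2.resize(im,None,fx=n,fy=n,interpolation=cv2.INTER_CUBIC)
    for p in dots:
        q=(proj(cam,p)[0]-[u0,v0]+.5)*n; cv2.circle(im,tuple(int(x) for x in q),3,(0,0,255),-1)
    return im
E
python3 - <<'E'
from h import *
import cv2
p,q=hold([OX,OY,.203]); z=R.from_quat(q).apply([0,0,1])
manip.move_pose(p-.14*z,q); stat("pre")
manip.servo_line(p,vel=.12); stat("at")
D=[[OX,OY,.203],[OX+.062*np.cos(PSI),OY+.062*np.sin(PSI),.203],[OX,OY,.077]]
a=shot("",220,110,100,110,5,"top",D);b=shot("",280,150,60,110,5,"side",D)
cv2.imwrite("pics/g.png",np.hstack([a,b]))
E
```

```text
pre t2.4 [ 0.6103 -0.059   0.1839] F [-0.7 -1.1 -0.8] M [-0.86 -0.64 -0.08] gap 0.0916
at t3.7 [0.5527 0.0483 0.1138] F [ 1.1 -0.4  0.9] M [-0.88 -0.57  0.07] gap 0.0916
```

View pics/g.png

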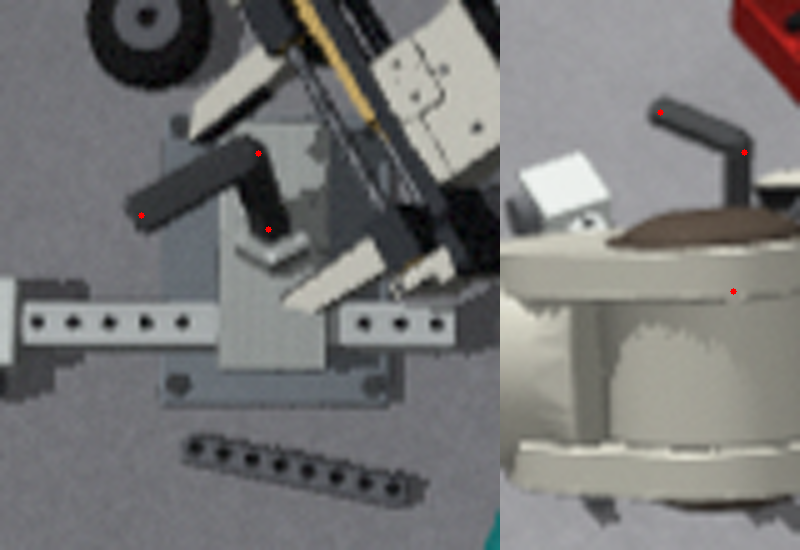

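The picture shows the key between the open fingers. The elbow sits at about (247,153) against the predicted dot at (258,153). The hex head is centred near (273,222), so the axis is about 3 mm further in +x and the key leans slightly toward its short arm. I'll correct for that, grip, lift and check.

```bash
sed -i 's/^OX,OY,PSI=.*/OX,OY,PSI=.5620,.0333,2.071/' h.py
python3 - <<'E'
from h import *
import cv2
p,q=hold([OX,OY,.203]); manip.servo_line(p,vel=.05)
effector.close(20); stat("soft"); effector.close(60); stat("grip")
p,q=hold([OX,OY,.253]); manip.servo_line(p,vel=.08); stat("up5")
p,q=hold([OX,OY,.313]); manip.servo_line(p,vel=.12); stat("up11")
manip.sleep(.2)
o=np.array([OX,OY,.313]); d=np.array([np.cos(PSI),np.sin(PSI),0])
D=[o,o+.062*d,o-[0,0,.152],[OX,OY,.077]]
a=shot("",200,90,100,140,4,"top",D);b=shot("",270,100,90,140,4,"side",D)
cv2.imwrite("pics/l.png",np.hstack([a,b]))
E
```

```text
soft t5.2 [0.5549 0.0479 0.1138] F [ 2.9  1.9 -0.5] M [-0.65 -1.1  -0.54] gap 0.0181
grip t5.4 [0.5549 0.0478 0.1137] F [ 3.7  2.1 -0.2] M [-0.6  -1.34 -0.79] gap 0.0174
up5 t6.2 [0.5537 0.0471 0.1628] F [-0.1 -0.1 -5.1] M [-1.69 -1.03  0.04] gap 0.0175
up11 t6.9 [0.5542 0.0473 0.2235] F [-0.3 -0.7 -4.9] M [-1.72 -1.06  0.04] gap 0.0174
```

View pics/l.png

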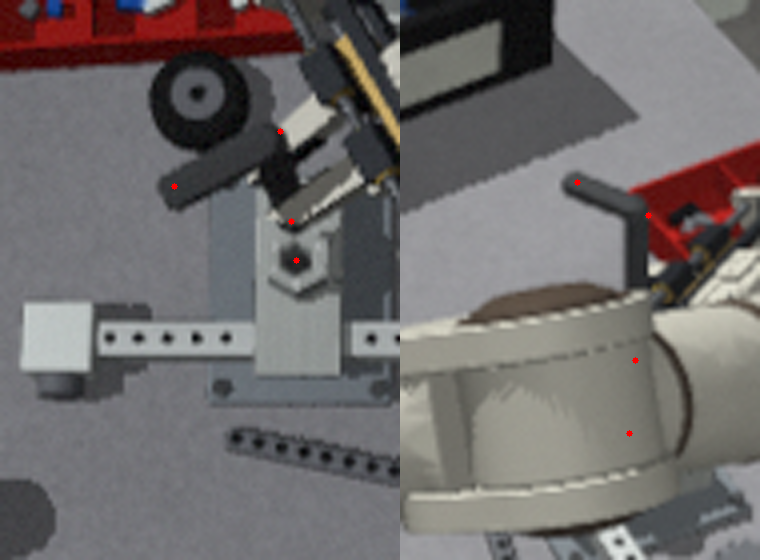

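The key is out and held. The empty socket sits at (297,259) in the top half, within about 1 mm of my estimate at (296,260). The elbow is a few mm along its short-arm direction from where I predicted. I'll flip the key high up, then measure it with a wireframe overlay.

```bash
cat >> h.py <<'E'
def key_pts(o,K):
    P=np.array([[0,0,0],[.062,0,0],[0,0,-.152]]); return np.array(o)+K.apply(P)
def wire(im,cam,u0,v0,n,o,K,col):
    import cv2
    h=.018/np.sqrt(3)
    for s in(-1,1):
      for L in ([[.062,0,s*h],[s*h,0,s*h],[s*h,0,-.152]],[[.062,.009*s,h/2],[h/2,.009*s,h/2],[h/2,.009*s,-.152]],[[.062,.009*s,-h/2],[-h/2,.009*s,-h/2],[-h/2,.009*s,-.152]]):
        q=(proj(cam,np.array(o)+K.apply(np.array(L)))-[u0,v0]+.5)*n
        cv2.polylines(im,[q.astype(np.int32)],False,col,1)
E
python3 - <<'E'
from h import *
import cv2
q0=manip.current_q()
for i in range(1,7):
    f=i/6; manip.servo_line(*hold([OX,OY,.313-.113*f],flip=f),vel=.06)
manip.sleep(.3); stat("flipped"); print(manip.current_q().round(2))
o=np.array([OX,OY,.2]);K=key_rot(PSI,1)
out=[]
for cam,u0,v0,w,h,n in(("top",225,90,100,150,4),("side",270,120,100,150,4)):
    im=shot("",u0,v0,w,h,n,cam); np.save(f"pics/{cam}.npy",im); wire(im,cam,u0,v0,n,o,K,(0,0,255)); out.append(im)
cv2.imwrite("pics/f.png",np.hstack(out))
E
```

```text
flipped t10.5 [ 0.6053 -0.0469  0.184 ] F [-0.9  0.3 -5. ] M [0.85 0.33 0.01] gap 0.0174
[ 0.25  0.45 -0.64  1.93  0.97  1.01 -0.44]
```

View pics/f.png

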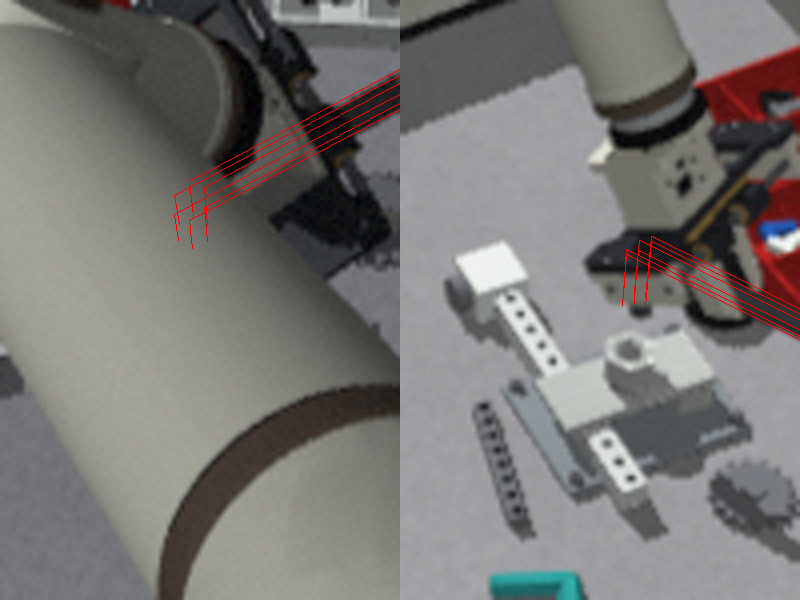

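In the side half, the flipped key's tip is at about (641,312) against a predicted (634,303). The rest of the short arm is hidden by a finger. This fits the roughly 2.3° lean the key had in the socket, so I'll model and undo it, go to just above the mouth and check.

```bash
cat >> h.py <<'E'
DEL,EX=.040,.0053
def hold2(o,psi=PSI,flip=1.):   # pose for the TRUE key pose, undoing the lean in the grip
    f=flip-DEL/(np.pi/2); return hold(np.array(o)-key_rot(psi,f).apply([EX,0,0]),psi,f)
E
python3 - <<'E'
from h import *
import cv2
Kt=key_rot(PSI,1+DEL/(np.pi/2)); o=np.array([OX,OY,.2])+key_rot(PSI,1).apply([EX,0,0])
u=lambda P:((proj("side",P)[0]-[270,120]+.5)*4+[400,0]).round(1)
print("tip nominal",u([OX,OY,.138]),"tip modelled",u(o+Kt.apply([.062,0,0])),"mouth",u([OX,OY,.077]))
manip.servo_line(*hold2([OX,OY,.18]),vel=.06); manip.servo_line(*hold2([OX,OY,.149]),vel=.06); manip.sleep(.3); stat()
a=shot("",290,150,90,100,6,"side"); m=[np.array([OX,OY,.077]),np.array([OX,OY,.087])]
for p in m:
    q=(proj("side",p)[0]-[290,150]+.5)*6; cv2.circle(a,tuple(q.astype(int)),2,(0,0,255),-1)
wire(a,"side",290,150,6,[OX,OY,.149],key_rot(PSI,1),(0,255,255))
cv2.imwrite("pics/n.png",a)
E
```

```text
tip nominal [634.1 301.3] tip modelled [636.3 307.3] mouth [629.7 353.5]
 t12.1 [ 0.6049 -0.0447  0.1349] F [-0.3  0.1 -4.8] M [0.77 0.3  0.02] gap 0.0174
```

View pics/n.png

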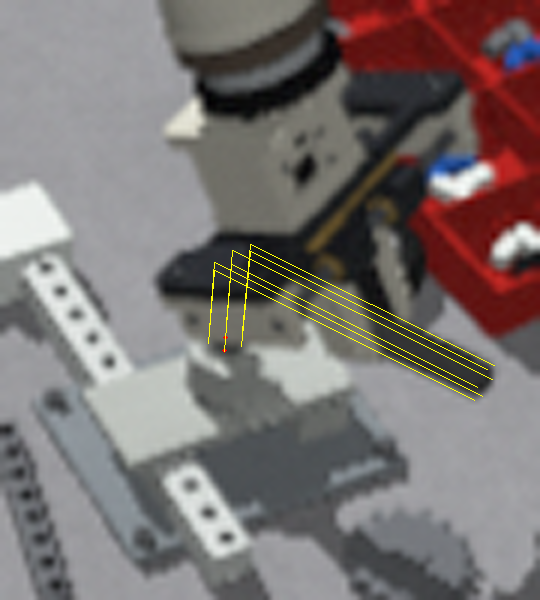

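The long-arm wireframe matches the picture to within about 1 px. The tip at (230,348) is within about 2 mm of the modelled axis at (225,345). I'll insert while watching the force.

Run:
```python
from h import *
z=.149
f0=manip.current_force()
while z>.1135:
    z=max(z-.004,.113); manip.servo_line(*hold2([OX,OY,z]),vel=.04); manip.sleep(.05)
    F=manip.current_force()-f0; stat("%.3f"%z)
    if np.linalg.norm(F)>15: break
```

```text
0.145 t12.4 [ 0.6044 -0.0448  0.1302] F [ 0.   0.8 -5.1] M [0.79 0.32 0.04] gap 0.0172
0.141 t12.7 [ 0.605  -0.0442  0.1266] F [ 0.5  0.9 -3.3] M [ 0.97  0.14 -0.  ] gap 0.0171
0.137 t13.0 [ 0.6054 -0.044   0.123 ] F [1.2 1.6 0.7] M [1.09 0.03 0.07] gap 0.0169
0.133 t13.3 [ 0.6043 -0.0436  0.1177] F [ 1.2  4.2 -3.3] M [ 1.81 -0.    0.02] gap 0.0172
0.129 t13.6 [ 0.6043 -0.0436  0.1137] F [ 0.6  4.6 -4.7] M [2.03 0.04 0.09] gap 0.0173
0.125 t13.9 [ 0.6045 -0.0437  0.1097] F [ 0.   5.6 -4. ] M [2.06 0.04 0.05] gap 0.0174
0.121 t14.2 [ 0.6045 -0.0437  0.1057] F [ 0.6  4.4 -2.9] M [2.14 0.06 0.1 ] gap 0.0176
0.117 t14.5 [ 0.6046 -0.0436  0.1017] F [ 1.4  6.1 -3.7] M [ 2.1 -0.   0.1] gap 0.0175
0.113 t14.8 [ 0.6051 -0.045   0.0988] F [2.1 3.8 1.6] M [ 1.27 -0.19  0.02] gap 0.0176
```

Run:
```python
from h import *
for z in(.1115,.110,.1085):
    manip.servo_line(*hold2([OX,OY,z]),vel=.03); manip.sleep(.1); stat(z)
    if manip.current_force()[2]>12: break
zz=z
for i in range(1,13):
    a=np.radians(3*i); manip.servo_line(*hold2([OX,OY,zz],PSI-a),vel=.05); manip.sleep(.05); stat(3*i)
    if np.linalg.norm(manip.current_force())>45: break
print(zz)
```

```text
0.1115 t15.2 [ 0.6053 -0.0455  0.0977] F [1.6 1.6 5.7] M [ 0.81 -0.36 -0.01] gap 0.0173
0.11 t15.5 [ 0.6056 -0.046   0.0966] F [2.1 1.3 5.3] M [ 0.6  -0.38  0.08] gap 0.0176
0.1085 t15.9 [ 0.6059 -0.0464  0.0955] F [ 2.1 -0.6  7.7] M [ 0.38 -0.44  0.07] gap 0.0171
3 t16.2 [ 0.602  -0.0483  0.0955] F [3.5 0.3 7.8] M [ 0.38 -0.59  0.26] gap 0.0171
6 t16.5 [ 0.598  -0.05    0.0957] F [3.8 0.3 8.7] M [ 0.31 -0.61  0.48] gap 0.0171
9 t16.8 [ 0.594  -0.0515  0.0959] F [3.8 0.2 8. ] M [ 0.24 -0.72  0.71] gap 0.0176
12 t17.1 [ 0.5897 -0.0528  0.0959] F [4.  0.9 9.5] M [ 0.28 -0.74  0.78] gap 0.0175
15 t17.4 [ 0.5851 -0.0541  0.0959] F [3.9 0.8 8.1] M [ 0.19 -0.72  0.79] gap 0.0173
18 t17.7 [ 0.5805 -0.0551  0.0959] F [4.1 0.1 9.3] M [ 0.17 -0.69  0.85] gap 0.0175
21 t18.0 [ 0.5758 -0.056   0.0958] F [2.7 1.  9.8] M [ 0.13 -0.63  0.82] gap 0.0174
24 t18.3 [ 0.571  -0.0565  0.0958] F [ 2.9  0.7 10.2] M [ 0.14 -0.65  0.83] gap 0.0174
27 t18.6 [ 0.5662 -0.0569  0.0958] F [2.5 0.4 9.5] M [ 0.15 -0.6   0.85] gap 0.0176
30 t18.9 [ 0.5614 -0.0569  0.0957] F [ 2.5 -0.1 10.1] M [ 0.11 -0.54  0.83] gap 0.0172
33 t19.2 [ 0.5567 -0.0567  0.0957] F [ 2.  -0.2 10.3] M [ 0.05 -0.44  0.78] gap 0.0176
36 t19.5 [ 0.5519 -0.0563  0.0957] F [1.2 0.2 9.7] M [ 0.09 -0.39  0.84] gap 0.0176
0.1085
```

Run:
```python
from h import *
for d in list(range(39,70,2)):
    a=np.radians(d); manip.servo_line(*hold2([OX,OY,.1085],PSI-a),vel=.05); manip.sleep(.1); stat(d)
    M=manip.current_wrist_torque(); F=manip.current_force()
    if abs(M[2])>3 or np.linalg.norm(F)>40: break
print(R.from_quat(manip.current_tcp_rot()).as_euler("zyx",degrees=True), R.from_quat(hold2([OX,OY,.1085],PSI-a)[1]).as_euler("zyx",degrees=True))
```

```text
39 t19.8 [ 0.5472 -0.0556  0.0957] F [ 1.5  0.3 10.1] M [ 0.13 -0.37  0.8 ] gap 0.0172
41 t20.2 [ 0.544  -0.0551  0.0957] F [ 2.8  0.  10.6] M [ 0.1  -0.34  0.82] gap 0.0170
43 t20.5 [ 0.5409 -0.0544  0.0956] F [ 2.2 -0.7 11.1] M [ 0.02 -0.33  0.85] gap 0.0177
45 t20.9 [ 0.5378 -0.0536  0.0956] F [ 1.4  0.2 11.3] M [ 0.02 -0.26  0.84] gap 0.0176
47 t21.2 [ 0.5347 -0.0527  0.0956] F [ 1.1 -0.1 10.8] M [ 0.01 -0.19  0.89] gap 0.0176
49 t21.6 [ 0.5317 -0.0516  0.0956] F [ 0.9 -0.  10.8] M [ 0.02 -0.24  0.85] gap 0.0176
51 t21.9 [ 0.5288 -0.0506  0.0956] F [ 1.5 -0.1 11.3] M [-0.03 -0.18  0.9 ] gap 0.0172
53 t22.3 [ 0.5263 -0.0495  0.0957] F [ 0.7  0.1 11.2] M [-0.06 -0.31  1.14] gap 0.0174
55 t22.6 [ 0.5237 -0.0483  0.0957] F [ 3.1 -0.9 11.6] M [-0.2  -0.37  1.39] gap 0.0175
57 t23.0 [ 0.5212 -0.047   0.0958] F [ 3.1 -1.5 11.4] M [-0.28 -0.44  1.61] gap 0.0172
59 t23.3 [ 0.5184 -0.0455  0.0958] F [ 3.2 -0.5 11.6] M [-0.41 -0.42  1.55] gap 0.0174
61 t23.7 [ 0.5158 -0.044   0.0959] F [ 2.9 -0.7 11.6] M [-0.5  -0.38  1.68] gap 0.0173
63 t24.0 [ 0.5133 -0.0425  0.0959] F [ 3.1 -1.6 11.1] M [-0.53 -0.44  1.82] gap 0.0178
65 t24.4 [ 0.5106 -0.0408  0.0959] F [ 3.4 -1.7 11.9] M [-0.63 -0.39  1.76] gap 0.0170
67 t24.7 [ 0.5082 -0.039   0.0959] F [ 3.4 -2.1 11.7] M [-0.66 -0.33  1.77] gap 0.0175
69 t25.1 [ 0.5054 -0.0369  0.0959] F [ 2.4 -1.8 12.2] M [-0.49 -0.16  1.69] gap 0.0174
[-53.20518274 -17.41641083 157.88104888] [-53.06096505 -17.51689119 158.18334542]
```

The torque rose at 53° (about 40° after engagement), then levelled off, so I'll look before doing anything else.

Run:
```python
from h import *
import cv2
out=[]
psi=PSI-np.radians(69)
for cam,u0,v0 in(("top",230,110),("side",280,150)):
    im=shot("",u0,v0,100,120,4,cam); wire(im,cam,u0,v0,4,[OX,OY,.113],key_rot(psi,1),(0,255,255)) if cam=="side" else 0; out.append(im)
cv2.imwrite("pics/s.png",np.hstack(out))
```

```text
(no output)
```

View pics/s.png

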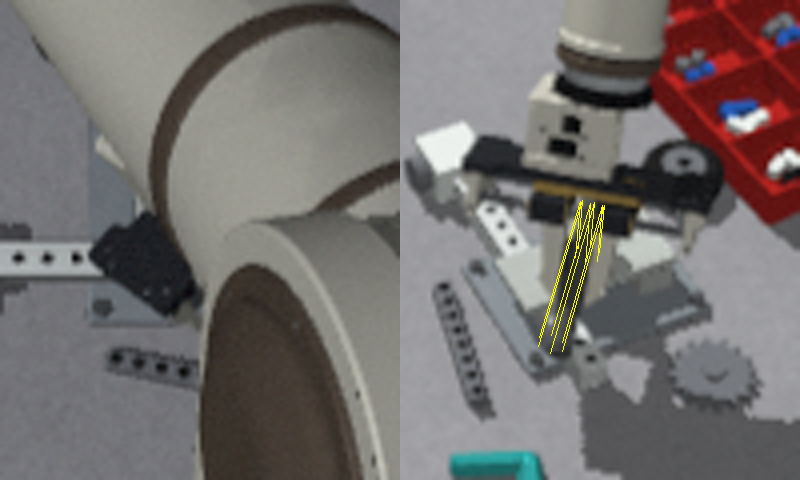

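In the side half, the long-arm end is at about (568,350) against a predicted (552,350). So the key lags the gripper by around 5°, and the grip is yielding. I'll let go, back off, and measure the key's yaw numerically in a clear top view.

```bash
python3 - <<'E'
from h import *
import cv2
effector.open_jaws(); stat("open")
p=manip.current_tool_pos(); z=R.from_quat(manip.current_tcp_rot()).apply([0,0,1])
manip.servo_line(p-.10*z,vel=.12)
q=manip.current_q(); q[0]-=.75; manip.movej(q); stat("park")
np.save("top.npy",viewer.get_image("top")); np.save("side.npy",viewer.get_image("side"))
E
cat > yaw.py <<'E'
from h import *
import cv2
from scipy.optimize import minimize
def fit(show=False):
    im={c:cv2.cvtColor(np.load(c+".npy"),cv2.COLOR_RGB2GRAY).astype(np.float32) for c in("top","side")}
    def score(a,el=0,c=("top","side"),z=.113,ox=OX,oy=OY):  # dark along arm minus bright just outside
        d=np.array([-np.cos(a),-np.sin(a),0]);n=np.array([-d[1],d[0],0]);s=0
        L=np.array([[ox,oy,z]]+0*np.zeros((1,3)))+np.linspace(.03,.148,40)[:,None]*(d+[0,0,el])
        f=lambda P,cc:cv2.remap(im[cc],*[x.astype(np.float32)[:,None] for x in proj(cc,P).T],cv2.INTER_LINEAR).mean()
        return sum(.5*(f(L+.016*n,cc)+f(L-.016*n,cc))-.5*(f(L+.005*n,cc)+f(L-.005*n,cc)) for cc in c)
    D=np.arange(-10,90,.5)
    for c in(("top",),("side",),("top","side")):
        S=[score(PSI-np.radians(x),0,c) for x in D]; i=int(np.argmax(S)); print(c,"turned",D[i],"score",round(S[i],1))
    E=[(score(PSI-np.radians(x),e),x,e) for x in np.arange(30,80,1) for e in np.arange(-.12,.13,.02)]; print("with tilt",max(E))
    return im
fit()
E
python3 yaw.py
```

```text
open t26.4 [ 0.5045 -0.0344  0.094 ] F [-0.5 -0.1  0. ] M [ 0.45 -0.41 -0.02] gap 0.0913
park t28.9 [0.392  0.3626 0.1818] F [ 0.5 -0.   0.4] M [ 0.58 -0.06  0.05] gap 0.0915
('top',) turned 64.5 score 44.2
('side',) turned 64.5 score 57.4Traceback (most recent call last):
  File "yaw.py", line 16, in <module>
    fit()
    ~~~^^
  File "yaw.py", line 13, in fit
    S=[score(PSI-np.radians(x),0,c) for x in D]; i=int(np.argmax(S)); print(c,"turned",D[i],"score",round(S[i],1))
       ~~~~~^^^^^^^^^^^^^^^^^^^^^^^
  File "yaw.py", line 10, in score
    return sum(.5*(f(L+.016*n,cc)+f(L-.016*n,cc))-.5*(f(L+.005*n,cc)+f(L-.005*n,cc)) for cc in c)
  File "yaw.py", line 10, in <genexpr>
    return sum(.5*(f(L+.016*n,cc)+f(L-.016*n,cc))-.5*(f(L+.005*n,cc)+f(L-.005*n,cc)) for cc in c)
                   ~^^^^^^^^^^^^^
  File "yaw.py", line 9, in <lambda>
    f=lambda P,cc:cv2.remap(im[cc],*[x.astype(np.float32)[:,None] for x in proj(cc,P).T],cv2.INTER_LINEAR).mean()
                                                                           ~~~~^^^^^^
  File "h.py", line 5, in proj
    c=viewer.get_calibration(n); f=210/np.tan(np.radians(c["vfov"])/2)
ValueError: time passes only in moves, steps and waits
```

```bash
python3 - <<'E'
s=open("h.py").read()
s=s.replace('    c=viewer.get_calibration(n);','    if n not in _C: _C[n]=viewer.get_calibration(n)\n    c=_C[n];').replace('def proj','_C={}\ndef proj',1)
open("h.py","w").write(s)
E
python3 yaw.py
python3 - <<'E'
from h import *
import cv2
out=[]
for c in("top","side"):
    im=np.load(c+".npy"); u,v=proj(c,[OX,OY,.085])[0].astype(int)
    a=im[v-28:v+28,u-20:u+20,::-1]; a=cv2.resize(a,None,fx=10,fy=10,interpolation=cv2.INTER_CUBIC); out.append(cv2.convertScaleAbs(a,alpha=1.3)); print(c,u-20,v-28)
cv2.imwrite("pics/z.png",np.hstack(out))
E
```

```text
('top',) turned 64.5 score 44.2
('side',) turned 64.5 score 57.4
('top', 'side') turned 64.5 score 101.6
with tilt (np.float32(101.91513), np.int64(65), np.float64(-0.059999999999999984))
top 253 125
side 307 178
```

View pics/z.png

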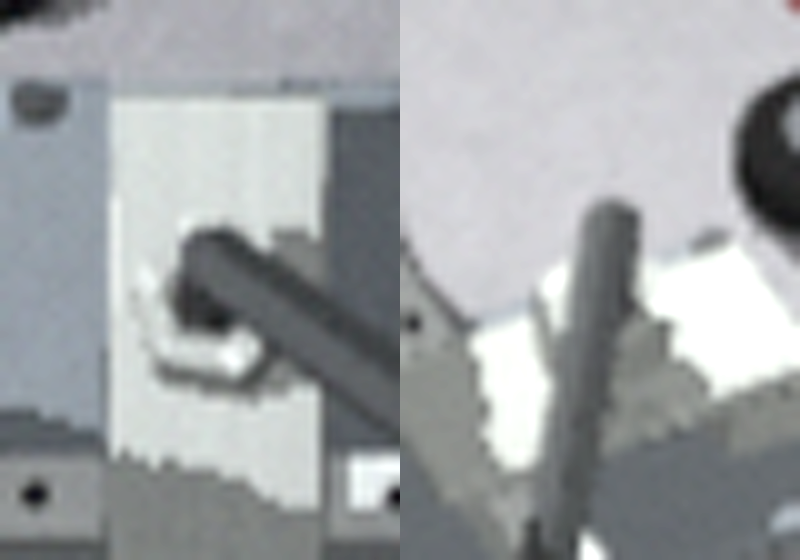

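The crops show the key seated. The bolt head's lower top edge runs from about (155,350) to (243,372), with a corner near (243,372), so the head has turned clearly. I'll fit the head's hexagon numerically, before and after.

```bash
cat > head.py <<'E'
from h import *
import cv2
def head(im,cam="top",lo=-60,hi=60):
    g=cv2.cvtColor(im,cv2.COLOR_RGB2GRAY).astype(np.float32)
    t=np.radians(np.arange(180+lo,180+hi,2))    # world azimuths facing -x (image down)
    best=[]
    for th in np.arange(0,60,1.):
        k=(t-np.radians(th))%(np.pi/3)-np.pi/6; rr=.020/np.cos(k)
        for dx in np.arange(-.003,.0031,.001):
          for dy in np.arange(-.002,.0021,.001):
            def s(e):
                P=np.c_[OX+dx+(rr+e)*np.cos(t),OY+dy+(rr+e)*np.sin(t),np.full(len(t),.077)]
                u=proj(cam,P).astype(np.float32); return cv2.remap(g,u[:,:1],u[:,1:],cv2.INTER_LINEAR).mean()
            best.append((s(-.0025)-s(.0015),th,round(dx,3),round(dy,3)))
    best.sort(reverse=True); return [tuple(round(float(x),3) for x in b) for b in best[:4]]
E
python3 - <<'E'
from head import *
a=cv2.imread("pics/top0.png")[:,:,::-1].copy()
print("before",head(a)); print("after",head(np.load("top.npy"))); print("after narrow",head(np.load("top.npy"),lo=-40,hi=70));
E
```

```text
before [(55.816, 59.0, 0.001, -0.001), (55.73, 58.0, 0.001, -0.001), (55.684, 0.0, 0.001, -0.001), (55.68, 1.0, 0.001, -0.001)]
after [(48.928, 23.0, 0.001, 0.0), (48.808, 22.0, 0.001, 0.0), (48.806, 25.0, 0.001, 0.0), (48.721, 21.0, 0.001, 0.0)]
after narrow [(51.137, 18.0, 0.001, 0.0), (51.112, 19.0, 0.001, 0.0), (51.071, 17.0, 0.001, 0.0), (50.866, 16.0, 0.001, 0.0)]
```

The head turned about 40° (corners from about 59.5° to 18–23°), so the bolt is at or near its stop. The key turned about 64°, which suggests it rode up or out of the socket. I'll check its height.

```bash
cat > pose.py <<'E'
from h import *
import cv2
from scipy.optimize import minimize
def capsule_mask(o,K,cam,h=.0092):
    m=np.zeros((420,560),np.uint8)
    for tip in([.062,0,0],[0,0,-.152]):
        P=[]
        for e in (np.zeros(3),np.array(tip)):
            for a in np.array(np.meshgrid([-1,1],[-1,1],[-1,1])).T.reshape(-1,3):
                ax=np.array(tip)!=0; off=a*h*.93; 
                if e.any(): off=np.where(ax,0,off)
                P.append(e+off)
        q=proj(cam,np.array(o)+K.apply(np.array(P)))
        cv2.fillConvexPoly(m,cv2.convexHull((q*16).astype(np.int32)),255,cv2.LINE_AA,4)
    return m.astype(np.float32)/255
def fit(ims,x0,win=.17):
    g={c:cv2.GaussianBlur(cv2.cvtColor(i,cv2.COLOR_RGB2GRAY).astype(np.float32),(0,0),.6) for c,i in ims.items()}
    def cost(p):
        K=R.from_euler("z",p[3])*R.from_euler("y",np.pi/2+p[4])*R.from_euler("x",0); s=0
        for c in g:
            m=capsule_mask(p[:3],K,c); ring=np.clip(cv2.dilate(m,np.ones((5,5)))-cv2.dilate(m,np.ones((3,3))),0,1); core=cv2.erode(m,np.ones((2,2)))
            v=g[c]; s+= (v*m).sum()/m.sum()-(np.minimum(v,140)*ring).sum()/ring.sum()+ .3*np.sqrt((np.clip(v-90,0,None)**2*m).sum()/m.sum())
        return s
    best=None
    for dz in(-.01,0,.01,.02,.03):
        x=np.array(x0)+[0,0,dz,0,0]
        S=np.vstack([x]+[x+d for d in np.diag([.006,.006,.006,.06,.05])])
        r=minimize(cost,x,method="Nelder-Mead",options=dict(initial_simplex=S,maxiter=250)); print(r.fun.round(2),r.x[:3].round(4),"yaw %.1f tilt %.1f"%tuple(np.degrees(r.x[3:])))
E
python3 - <<'E'
from pose import *
ims={c:np.load(c+".npy") for c in("top","side")}
fit(ims,[OX,OY,.113,PSI-np.radians(64.5),0])
for z in(.105,.113,.125,.139,.15):
    d=np.r_[np.cos(PSI-1.126),np.sin(PSI-1.126),0]; print(z,[proj(c,np.array([OX,OY,z])+.009*d)[0].round(1) for c in("top","side")])
E
```

```text
-58.94 [0.5619 0.0299 0.1009] yaw 53.6 tilt 6.5
-59.04 [0.5614 0.029  0.1023] yaw 53.5 tilt 6.5
-59.11 [0.5606 0.0287 0.1031] yaw 53.8 tilt 6.0
-58.89 [0.5606 0.0289 0.102 ] yaw 53.9 tilt 6.6
-59.1 [0.5607 0.0289 0.1028] yaw 53.8 tilt 6.1
0.105 [array([270.5, 149.6]), array([327.8, 200. ])]
0.113 [array([270.4, 148.7]), array([327.9, 198.3])]
0.125 [array([270.2, 147.3]), array([328.1, 195.7])]
0.139 [array([269.9, 145.6]), array([328.4, 192.6])]
0.15 [array([269.7, 144.2]), array([328.6, 190.2])]
```

The key is still seated at a height of about 0.11, but it has forced its way about 20° past its play after the bolt met the stop. I'll regrip it, turn it back into its normal fit, and press clockwise again with a lower torque limit.

Run:
```python
from h import *
a0=np.radians(64.5)
H=lambda deg:hold([OX,OY,.113],PSI-np.radians(deg),1)
p,q=H(64.5); z=R.from_quat(q).apply([0,0,1])
manip.move_pose(p-.10*z,q); manip.servo_line(p,vel=.12); stat("at")
effector.close(60); stat("grip")
for d in(62,59.5,57,54.5,52,49.5,47,44.5,42):
    manip.servo_line(*H(d),vel=.06); manip.sleep(.03); stat(d)
    if np.linalg.norm(manip.current_force())>40 or manip.current_wrist_torque()[2]<-1.5: break
```

```text
at t31.4 [ 0.5104 -0.0385  0.0972] F [0.7 0.1 0.3] M [ 0.5  -0.35 -0.01] gap 0.0918
grip t32.5 [ 0.509  -0.0388  0.0967] F [-2.9  1.3  1.4] M [ 0.65  0.2  -0.39] gap 0.0173
62 t32.8 [ 0.5117 -0.0408  0.0966] F [-4.6  2.6  0.9] M [ 0.92  0.67 -0.91] gap 0.0170
59.5 t33.1 [ 0.5151 -0.043   0.0966] F [-4.8  3.5  1. ] M [ 0.93  0.71 -0.95] gap 0.0175
57 t33.4 [ 0.5185 -0.0449  0.0965] F [-4.9  3.   1.5] M [ 0.9   0.67 -0.89] gap 0.0175
54.5 t33.7 [ 0.5221 -0.0468  0.0966] F [-5.3  2.6  1.1] M [ 0.97  0.67 -0.93] gap 0.0174
52 t34.0 [ 0.5257 -0.0485  0.0965] F [-4.9  2.7  0.4] M [ 0.91  0.65 -0.89] gap 0.0172
49.5 t34.2 [ 0.5294 -0.05    0.0966] F [-4.8  1.8  1.5] M [ 0.95  0.7  -0.92] gap 0.0175
47 t34.5 [ 0.5331 -0.0514  0.0965] F [-4.9  2.2  1.6] M [ 0.96  0.74 -0.91] gap 0.0174
44.5 t34.8 [ 0.537  -0.0526  0.0965] F [-4.6  2.4  0.8] M [ 0.92  0.76 -0.98] gap 0.0176
42 t35.1 [ 0.5408 -0.0536  0.0966] F [-5.2  2.1  1.8] M [ 0.95  0.77 -0.9 ] gap 0.0176
```

Turning back needed 0.9 N m at once, so the key is wedged with no play and the bolt came back about 20° with it. I'll pull it out, realign it to the socket (bolt now near 18–19°) and reinsert it gently.

Run:
```python
from h import *
H=lambda deg,z:hold([OX,OY,z],PSI-np.radians(deg),1)
for z in(.120,.130,.155):
    manip.servo_line(*H(43,z),vel=.06); stat(z)
    if np.linalg.norm(manip.current_force())>45: break
im=viewer.get_image("side"); np.save("side2.npy",im); np.save("top2.npy",viewer.get_image("top"))
from head import head
try: print("side head",head(im,"side",lo=0,hi=110)); print("ref side", head(np.load("side.npy"),"side",lo=0,hi=110))
except Exception as e: print(e)
```

```text
0.12 t35.4 [ 0.5401 -0.0511  0.1015] F [  2.    5.2 -20.5] M [ 3.21 -1.07 -0.05] gap 0.0175
0.13 t35.7 [ 0.5402 -0.0486  0.1088] F [  6.2   6.4 -35.9] M [ 5.21 -2.17  0.28] gap 0.0177
0.155 t36.2 [ 0.5391 -0.0454  0.1277] F [ 11.9   8.2 -66.6] M [ 8.84 -4.37  0.74] gap 0.0173
side head [(27.502, 34.0, 0.002, 0.002), (27.48, 33.0, 0.002, 0.002), (27.462, 32.0, 0.002, 0.002), (27.413, 38.0, 0.001, 0.002)]
ref side [(7.63, 14.0, 0.001, 0.002), (7.511, 15.0, 0.001, 0.002), (7.469, 13.0, 0.001, 0.002), (7.406, 16.0, 0.001, 0.002)]
```

The pull at 80 mm off-axis only jams the key (−67 N), so I won't force it. The time left is better used pressing it back down to its seat, turning clockwise to the stop with a torque cut-off, letting go and checking.

Run:
```python
from h import *
H=lambda deg,z:hold([OX,OY,z],PSI-np.radians(deg),1)
for z in(.135,.120,.113): manip.servo_line(*H(43,z),vel=.08)
stat("down")
if manip.current_force()[2]<4: manip.servo_line(*H(43,.110),vel=.05); stat("press")
z=.111
for d in list(range(46,59,3))+list(np.arange(60,70,1.5)):
    manip.servo_line(*H(d,z),vel=.07); manip.sleep(.03); stat(d)
    if manip.current_wrist_torque()[2]>1.3 or np.linalg.norm(manip.current_force())>40: break
```

```text
down t37.3 [ 0.5415 -0.0603  0.1032] F [-3.3 -3.4 20.4] M [-2.16  1.2   0.25] gap 0.0172
46 t37.6 [ 0.5379 -0.0598  0.1023] F [-3.7 -6.  25.9] M [-2.82  1.4   0.81] gap 0.0176
49 t37.9 [ 0.5332 -0.0584  0.1023] F [-3.  -7.5 25.4] M [-2.96  1.5   0.84] gap 0.0174
52 t38.2 [ 0.5284 -0.0568  0.1023] F [-4.3 -7.3 25.9] M [-2.93  1.75  0.87] gap 0.0177
55 t38.5 [ 0.5237 -0.0549  0.1022] F [-5.3 -7.1 26.3] M [-3.03  2.    0.9 ] gap 0.0175
58 t38.8 [ 0.5191 -0.0528  0.1022] F [-6.2 -7.4 27.3] M [-2.98  2.24  0.85] gap 0.0174
60.0 t39.0 [ 0.5161 -0.0513  0.1021] F [-6.3 -6.8 27.4] M [-2.98  2.45  0.81] gap 0.0172
61.5 t39.3 [ 0.5139 -0.05    0.1021] F [-6.9 -6.4 27.6] M [-2.96  2.52  0.84] gap 0.0176
63.0 t39.6 [ 0.5117 -0.0488  0.1021] F [-7.5 -7.3 27.5] M [-2.95  2.66  0.9 ] gap 0.0176
64.5 t39.9 [ 0.5095 -0.0474  0.1021] F [-7.6 -6.1 28.2] M [-2.95  2.79  0.87] gap 0.0174
66.0 t40.2 [ 0.5074 -0.046   0.1021] F [-7.  -6.9 27.7] M [-2.98  2.94  0.82] gap 0.0177
67.5 t40.5 [ 0.5057 -0.0449  0.102 ] F [-7.2 -7.9 28. ] M [-3.08  2.78  1.09] gap 0.0177
69.0 t40.7 [ 0.5041 -0.0438  0.1018] F [-5.7 -8.9 25.3] M [-3.03  2.57  1.35] gap 0.0172
```

The torque rose past 0.9 to 1.35 N m, so the bolt is at its stop. I'll release, park and measure the key's pose.

```bash
python3 - <<'E'
from h import *
effector.open_jaws(); stat("open")
p=manip.current_tool_pos(); z=R.from_quat(manip.current_tcp_rot()).apply([0,0,1])
manip.servo_line(p-.10*z,vel=.2)
q=manip.current_q(); q[0]-=.75; manip.movej(q); stat("park")
a=viewer.get_image("top"); b=viewer.get_image("side")
np.save("top0p.npy",np.load("top.npy")); np.save("top.npy",a); np.save("side.npy",b)
E
python3 yaw.py
python3 - <<'E'
from pose import *
from head import head
ims={c:np.load(c+".npy") for c in("top","side")}
fit(ims,[OX,OY,.113,PSI-np.radians(64.5),0])
print(head(ims["top"],lo=-40,hi=70)[:2],head(ims["side"],"side",0,110)[:2])
# long-arm end: dark/bright boundary along the arm's centre line, per camera
for t in(-6,-4,-2,0,2,4,6):
    K=R.from_euler("z",PSI-np.radians(64.5))*R.from_euler("y",np.pi/2+np.radians(t)); print(t,[proj(c,np.array([OX,OY,.113])+K.apply([0,0,-.152]))[0].round(1) for c in ims])
E
```

```text
open t42.0 [ 0.5042 -0.0348  0.0947] F [-0.5 -0.3 -0.2] M [ 0.42 -0.38 -0.02] gap 0.0919
park t44.1 [0.3918 0.3654 0.1806] F [ 0.1 -0.8 -0.3] M [ 0.56 -0.12 -0.06] gap 0.0916
('top',) turned 62.5 score 47.8
('side',) turned 63.0 score 56.0
('top', 'side') turned 62.5 score 103.5
with tilt (np.float32(104.25704), np.int64(63), np.float64(-0.03999999999999998))
-60.95 [0.5622 0.0315 0.102 ] yaw 56.0 tilt 7.4
-57.85 [0.5606 0.0278 0.1081] yaw 55.4 tilt 5.2
-61.0 [0.5616 0.0309 0.1016] yaw 55.8 tilt 7.7
-61.02 [0.5633 0.0324 0.0978] yaw 55.8 tilt 8.6
-60.95 [0.5629 0.0318 0.0993] yaw 55.7 tilt 9.0
[(52.982, 17.0, 0.001, 0.0), (52.975, 18.0, 0.001, 0.0)] [(8.356, 28.0, 0.0, 0.002), (8.318, 29.0, 0.0, 0.002)]
-6 [array([320.9, 185.5]), array([320.9, 239.4])]
-4 [array([321.2, 185.2]), array([321. , 238.4])]
-2 [array([321.5, 184.8]), array([321. , 237.4])]
0 [array([321.7, 184.4]), array([321.1, 236.3])]
2 [array([321.8, 184. ]), array([321.2, 235.1])]
4 [array([321.9, 183.5]), array([321.3, 233.9])]
6 [array([322. , 182.9]), array([321.4, 232.7])]
```

Run:
```python
from h import *
import cv2
from scipy.optimize import least_squares
ends={}
a=PSI-np.radians(62.7); d=np.array([-np.cos(a),-np.sin(a),0])
s=np.arange(-.035,.185,.002)
for c in("top","side"):
    g=cv2.cvtColor(np.load(c+".npy"),cv2.COLOR_RGB2GRAY).astype(np.float32)
    o,e=proj(c,np.array([[OX,OY,.113],np.array([OX,OY,.113])+.152*d]))
    t=e-o; t/=np.linalg.norm(t); n=np.array([-t[1],t[0]])
    k=np.arange(-14,np.linalg.norm(e-o)+14)
    P=o+k[:,None]*t
    pr=np.mean([cv2.remap(g,*(P+w*n).astype(np.float32).T[...,None],cv2.INTER_LINEAR).ravel() for w in(-1.5,0,1.5)],0)
    print(c,"len",np.linalg.norm(e-o).round(1)); print(dict(zip(k.astype(int)[:26],pr.astype(int)[:26]))); print(dict(zip(k.astype(int)[-26:],pr.astype(int)[-26:])))
    # edge centre across the arm near elbow and near end
    for f in(.15,.35,.6,.9):
        w=np.arange(-8,8.1,.25); q=o+(e-o)*f+w[:,None]*n; v=cv2.remap(g,*q.astype(np.float32).T[...,None],cv2.INTER_LINEAR).ravel(); b=(v<85); print(f,"dark from %.2f to %.2f"%(w[b].min(),w[b].max()) if b.any() else None,end="; ")
    print()
```

```text
top len 59.1
{np.int64(-14): np.int64(120), np.int64(-13): np.int64(125), np.int64(-12): np.int64(137), np.int64(-11): np.int64(159), np.int64(-10): np.int64(172), np.int64(-9): np.int64(167), np.int64(-8): np.int64(168), np.int64(-7): np.int64(167), np.int64(-6): np.int64(166), np.int64(-5): np.int64(164), np.int64(-4): np.int64(156), np.int64(-3): np.int64(123), np.int64(-2): np.int64(83), np.int64(-1): np.int64(71), np.int64(0): np.int64(70), np.int64(1): np.int64(69), np.int64(2): np.int64(69), np.int64(3): np.int64(68), np.int64(4): np.int64(70), np.int64(5): np.int64(70), np.int64(6): np.int64(70), np.int64(7): np.int64(69), np.int64(8): np.int64(69), np.int64(9): np.int64(70), np.int64(10): np.int64(69), np.int64(11): np.int64(70)}
{np.int64(48): np.int64(64), np.int64(49): np.int64(63), np.int64(50): np.int64(62), np.int64(51): np.int64(64), np.int64(52): np.int64(62), np.int64(53): np.int64(62), np.int64(54): np.int64(62), np.int64(55): np.int64(61), np.int64(56): np.int64(61), np.int64(57): np.int64(61), np.int64(58): np.int64(61), np.int64(59): np.int64(75), np.int64(60): 
[... 1401 characters left out ...]
0): np.int64(75), np.int64(31): np.int64(74), np.int64(32): np.int64(74), np.int64(33): np.int64(77), np.int64(34): np.int64(76), np.int64(35): np.int64(67), np.int64(36): np.int64(61), np.int64(37): np.int64(56), np.int64(38): np.int64(97), np.int64(39): np.int64(138), np.int64(40): np.int64(142), np.int64(41): np.int64(123), np.int64(42): np.int64(106), np.int64(43): np.int64(101), np.int64(44): np.int64(95), np.int64(45): np.int64(90), np.int64(46): np.int64(97), np.int64(47): np.int64(98), np.int64(48): np.int64(88), np.int64(49): np.int64(87), np.int64(50): np.int64(87)}
0.15 dark from -2.25 to 0.50; 0.35 dark from -2.75 to 0.50; 0.6 dark from -8.00 to 1.25; 0.9 dark from -1.75 to 1.00;
```

The elbow edge at −2.7 px and the end at 59.5 and 38 px fit a level, seated key in both cameras. As a quick check and press, I'll touch the elbow from above with closed fingers. The top of the elbow should be at 0.122.

Run:
```python
from h import *
a=PSI-np.radians(62.7); d=np.array([-np.cos(a),-np.sin(a),0])
x=np.array([OX,OY,0])+.004*d
best=None
for k in range(2):
    y=np.array([-np.sin(a),np.cos(a),0])*(1-2*k); q=R.from_matrix(np.c_[np.cross(y,[0,0,-1]),y,[0,0,-1]]).as_quat()
    j=manip.solve_ik(x+[0,0,.16],q)
    if j is not None:
        c=np.abs(j-manip.current_q()).max(); best=min(best,(c,k,q),key=lambda t:t[0]) if best else (c,k,q)
q=best[2]; effector.close(20)
manip.move_pose(x+[0,0,.16],q); stat("above"); f0=manip.current_force()[2]
z=.128; manip.servo_line(x+[0,0,z],vel=.1)
while z>.108:
    f=manip.current_force()[2]-f0; print("z %.4f"%manip.current_tool_pos()[2],"f %.1f"%f)
    if f>30: break
    z-=.002; manip.servo_line(x+[0,0,z],vel=.03)
manip.servo_line(x+[0,0,.19],vel=.2); stat("off")
```

```text
above t47.1 [0.5596 0.0325 0.1599] F [ 0.6  0.4 -0.6] M [-0.04 -0.01  0.  ] gap 0.0005
z 0.1275 f 1.0
z 0.1264 f 0.0
z 0.1243 f 2.0
z 0.1237 f 11.7
z 0.1234 f 24.0
z 0.1231 f 36.0
off t49.3 [0.5598 0.03   0.1901] F [-0.3  0.4 -0.2] M [-0.03  0.01  0.02] gap 0.0005
```

The contact height of 0.1234 matches a fully seated key exactly (0.113 plus the 10.4 mm hexagon corner). I'm handing in.

```bash
python3 -c "
from bench import manip
print(manip.hand_in(), manip.current_clock())"
```

```text
the job is handed in; nothing more can be done
the job is handed in; nothing more can be done
```

I handed the job in at about 49 s with the key released, level and fully seated by its short arm and the bolt against its stop, but the key had twisted about 20° past its play and wedged, and freeing it backed the bolt off about 20° before I re-tightened it.

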